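Set and lock the loose leg of the projector tripod

ROBOT

A 7-joint arm with a two-finger parallel gripper is mounted at the origin on the work surface. World frame = base frame: x ahead of the robot, y to its left, z up, the work surface at z = 0. Lengths are in mm, angles in rad, forces in N, time in s.
With the tool pointing down it reaches from about 400 to 875 mm from the base axis. Payload 4.4 kg.
Tool frame: the origin (TCP) lies midway between the tips of the shut fingers; the grasp point (between the pads) lies 19 mm behind it (ctrl.grip_point_offset is the distance from the TCP to the grasp point, in mm); z points along the fingers, y is the line along which they close (so a half turn about z gives the same grasp; the last joint's range is limited). The gripper opens to 85 mm and grips with 20 to 120 N. Pads are 22 mm wide; open, the fingers measure 114 mm over their backs; the gripper's body (76 mm by 85 mm) begins 54 mm behind the grasp point. The pads swing forward as they close: fully open they stand 13 mm farther back than shut.
Start: joints at [1.125, 0.628, 0.038, 1.517, -0.027, 0.996, -0.02], TCP at [241.006, -603.684, 231.313] pointing down, gripper open.
Joint ranges: [-3.06, 3.06], [-0.37, 2.12], [-1.25, 1.32], [0.18, 2.47], [-1.1, 4.24], [0.23, 1.98], [-2.94, 2.94]. Speed limits (rad/s): [2.57, 2.57, 3.14, 3.14, 3.14, 3.14, 3.14].

INTERFACE

Orientations are given as [roll, pitch, yaw] about the fixed x, y, z axes, in that order (R = Rz(yaw) Ry(pitch) Rx(roll)).
In Python, from cell import ctrl, cams, sensors gives the robot as it stands (ctrl), with the cameras (cams) and the readings (sensors).
- The arm moves only by the shell command python3 nudge.py 'ROWS'. ROWS is a JSON list of rows, 1 to 12 of them, each of 7 numbers: dx, dy, dz in mm, then a rotation vector rx, ry, rz in rad, then the finger opening in mm; each row shifts and turns the commanded pose from where the row before left it, along the tool's axes as they then stand; what a row does not reach is not made up. A row lasts 1/10 s, in which the tool goes at most 50 mm and 0.15 rad, less where a joint would pass 70% of its speed; a pose out of reach is approached as far as the arm can. The fingers move at their own pace and stop on an object; the grip force is fixed at half the most. Time passes only in rows, so rows that do not move let the fingers close. It prints the time, the measured TCP pose, the force, the opening and the grip force at its end.
- sensors.read_state(): the state, without advancing time (a new reading comes with each control period).
- cams.get_image(name): name is "scene" or "top" or "wrist"; returns the picture (420x560x3 uint8, blue, green, red); there is no depth.
- cams.calibration(name): a dict with "fx", "fy", "cx", "cy" (pixels), "rvec" (rotation vector, rad) and "tvec" (3), from world to camera coordinates, as OpenCV has them; the wrist camera has in their place "hand_eye" (4x4, takes a point from camera to tool coordinates, whose origin is the TCP and whose axes are the flange's). Camera axes: x right, y down, z forward; pixel columns grow to the right and rows downward; lengths in mm; the calibration is good to about 2 mm. A picture is of the moment at which its call begins: read the wrist's pose just before it. calibration takes no time and is no camera call.
- ctrl.finish_job(): hands the job in; it is judged then, once.
The state is a dict: "clock": time; "qpos": joint angles; "qd": joint speeds; "tau": joint torques, N m; "eef_pos": TCP position; "tool_rot": TCP orientation; "force": force on the tool from outside, world axes, zero at the start; "torque": the same for the moment, N m; "width": finger opening in mm; "gripper_force": force on a finger pad.
Only numpy, scipy, OpenCV 4.12 (cv2) and the standard library are available. Lean on these libraries where they do the work, as an engineer would, in place of code of your own. Each camera call takes 0.05 s, during which the arm holds its last target. There are 200 camera calls.

TASK

First clear the two wooden offcuts, left from propping up the tripod leg, off the cart into the open steel scrap bin. Then take hold of the loose sloping leg of the projector tripod by its clamp and open cam lever, slide the leg up until the top edge of the clamp just meets the rubber length-mark ring, and, holding it there, squeeze the lever fully closed against the clamp; do not throw the lever before the leg is at its mark. Finish still gripping clamp and lever, with the leg at the mark, and leave the lens barrel, the screwdriver and the loupe where they lie.

Things in the scene. Friction and masses are not known exactly. Their poses are not given: they have to be found in the camera images.
- offcut_a: loose wooden offcut with a saw step lying on the cart, 52 x 26 mm in plan (x long, y short), 24 mm high and 34 mm high over the 18 mm at its -x end, about 30 g; origin at the centre of its underside
- offcut_b: loose wooden offcut with a saw step lying on the cart, 44 x 30 mm in plan (x long, y short), 20 mm high and 32 mm high over the 22 mm at its +x end, about 30 g; origin at the centre of its underside
- bin: open-topped dark steel scrap bin standing fixed on the cart, outside 170 (x) x 150 (y) mm, 85 mm high, walls 4 mm; origin at the centre of its underside
- tripod: small projector tripod, fixed: its upright centre column is clamped by two bronze thumbscrews in a round weighted socket 124 mm across; black crown 74 mm across at 228 to 276 mm height, top at 297 mm. Two legs are locked and folded down beside the column; the third, loose leg points along the tripod's +y and slopes down 30 degrees from level. Origin on the column axis at the cart top
- mouth (a point): centre of the clamp's upper edge, on the leg axis (the leg's origin). The leg slides on a bare 16 mm square aluminium tube, up to 90 mm from where it hangs on its lower stop at the start; it pulls down with about 2 N and slides back if not held while the lever is open; the shut cam holds it
- mark (a point): centre, on the leg axis, of the lower edge of the black rubber ring (4 mm wide, 20 mm square) that marks the length on the bare upper tube above the clamp; the leg is at its mark when mouth and mark coincide. Always 25 to 75 mm up the tube from the hanging leg's mouth
- grip (a point): point on the leg axis 38 mm down from the clamp's upper edge; here a vertical gripper closing along the leg's x, one finger on the clamp's bare side and one on the lever, squeezes it shut. The pack is 55 to 65 mm wide here for 16 mm wide fingers with the lever open, 37 mm shut; the bare side stays put, so the hand's middle must shift to -x by half of what the width shrinks
- lever (a joint): opening angle of the cam lever, rad: 0 fully closed (lying flat along the clamp), at most 0.72; starts open at 0.5 to 0.68 and stays where it is left. It pivots about the leg's z axis at 23 mm sideways (+x) and 12 mm down (+y) in the leg's frame. It is stiff: a pinch of 5 N at the grip point does not move it, 20 N and more closes it
- lens_barrel: chrome lens barrel standing on the cart, 48 mm across, 66 mm high, not to be disturbed; origin at the centre of its underside
- screwdriver: screwdriver lying on the cart along its x, 200 mm long, yellow handle 26 mm thick to -x, steel shaft to +x, not to be disturbed; origin under its middle
- loupe: small loupe with a glass lens, 38 mm across, 30 mm high, standing on the cart, not to be disturbed; origin at the centre of its underside
- leg: the loose moving leg, about 0.4 kg: black moulded clamp 28 mm wide (x), 62 mm long (y), 28 mm high (z) round the top of a 22 mm square sleeve, rubber foot 198 mm down. Origin on the leg axis at the clamp's upper edge; x points level sideways to the lever's side, y down along the leg, z square to it and upward. The clamp's bare -x face, 14 mm off the axis, is free for one finger
- lever_tip (a point): on the lever's outer face near its tip, 48 mm from the pivot; the flat outer face lies on the line from the pivot to this point. The lever is bare aluminium, 8 mm thick, 16 mm high, 58 mm long from its pivot. Shut, clamp and lever are together 37 mm wide, from x = -14 to x = +23 mm in the leg's frame

How it is judged:
By the outcome, as a careful person would: the job done as asked, in the order asked, and still so for the second after the job is handed in, while the arm keeps its last pose, push and grip.
It also fails if it takes over 67 s, if anything falls off the work surface, if the arm or the gripper's body presses on something with over 40 N, if the wrist force passes 120 N, or if a joint passes its speed limit or range.

## Working session

There is one attempt and no reset: what is moved stays moved. The work goes in short steps, Python scripts to look and compute and a shell command to move; the robot and the scene stay as the last step left them, time stands still between calls to the robot, and variables do not carry over. Pictures are saved under pics/ and viewed, at most 10 in all, crops included, and the job is handed in when it is done.

```bash
ls; mkdir -p pics
python3 - <<'E'
from cell import ctrl, cams, sensors
import cv2
for n in("scene","top"):
    im=cams.get_image(n); cv2.imwrite(f"pics/{n}0.png",cv2.resize(im,(800,600),interpolation=cv2.INTER_CUBIC))
    cv2.imwrite(f"pics/{n}_raw.png",im)
    print(cams.calibration(n))
s=sensors.read_state();print(s['clock'],s['eef_pos'],s['tool_rot'],s['width'])
print(cams.calibration("wrist"))
E
```

```text
cell.py
nudge.py
pics
{'fx': 496.31894646586136, 'fy': 496.31894646586136, 'cx': 276.52990611011694, 'cy': 210.42527058090593, 'rvec': array([ 2.54164968,  0.59497854, -0.1579324 ]), 'tvec': array([-518.41000123, -134.87544701, 1332.20049237])}
{'fx': 436.95980685731706, 'fy': 436.95980685731706, 'cx': 279.0871693134738, 'cy': 212.7018323015331, 'rvec': array([ 2.18847297, -2.1560643 ,  0.11520377]), 'tvec': array([   5.80864382,  553.08460293, 1304.94685822])}
0.1 [ 240.81679302 -603.12643892  230.47436792] [-3.13983483e+00 -2.10817149e-05  3.79797581e-01] 85.7963600052836
{'fx': 312.7517344322196, 'fy': 312.7517344322196, 'cx': 279.78010127591625, 'cy': 211.47510269705813, 'hand_eye': array([[ 8.90013385e-04, -9.46339252e-01, -3.23173681e-01,
         8.43476525e+01],
       [ 9.99999598e-01,  8.06343904e-04,  3.92786132e-04,
         7.93227538e-01],
       [-1.11119806e-04, -3.23173901e-01,  9.46339589e-01,
        -1.41977630e+02],
       [ 0.00000000e+00,  0.00000000e+00,  0.00000000e+00,
         1.00000000e+00]])}
```

View pics/scene0.png

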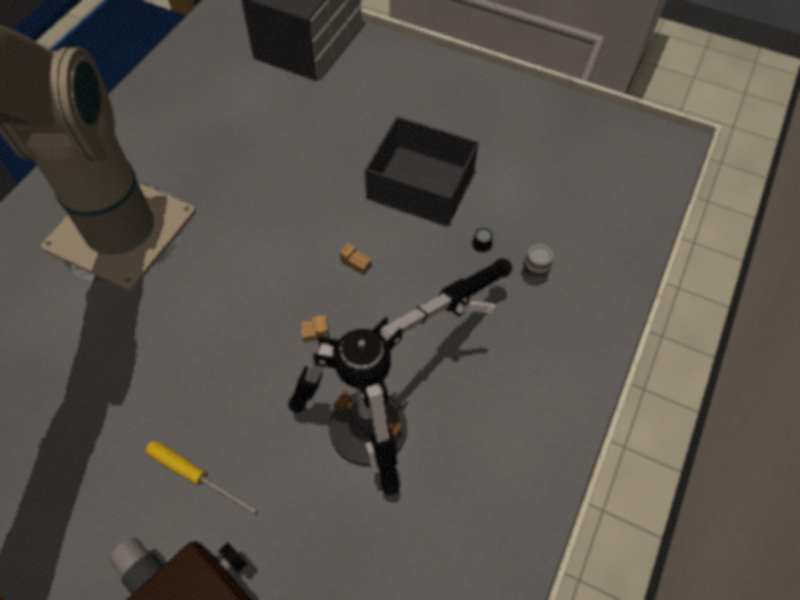

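View pics/top0.png

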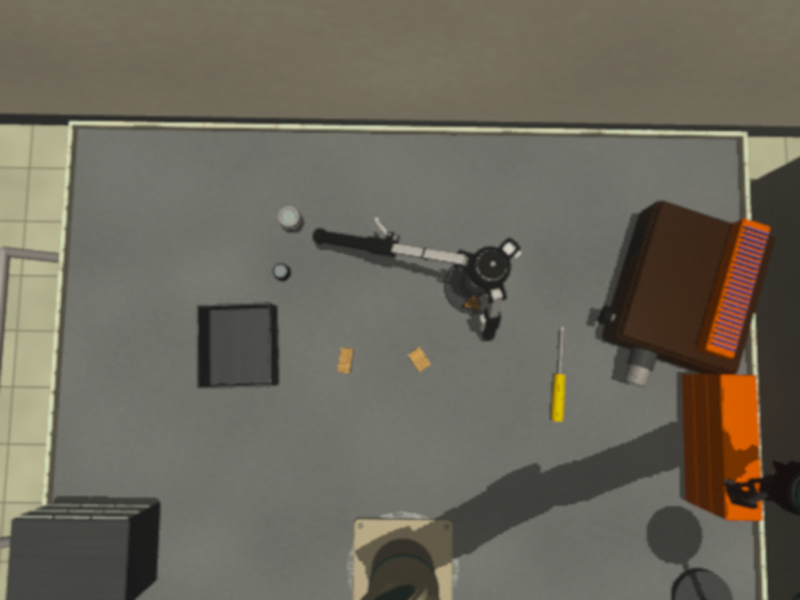

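```bash
cat > h.py <<'E'
import numpy as np,cv2
from cell import ctrl, cams, sensors
from scipy.spatial.transform import Rotation as Ro
def cam(n):
    c=cams.calibration(n);K=np.array([[c['fx'],0,c['cx']],[0,c['fy'],c['cy']],[0,0,1.]])
    if n=='wrist':
        s=sensors.read_state();T=np.eye(4);T[:3,:3]=Ro.from_euler('xyz',s['tool_rot']).as_matrix();T[:3,3]=s['eef_pos']
        M=np.linalg.inv(T@c['hand_eye']);return K,M[:3,:3],M[:3,3]
    return K,cv2.Rodrigues(c['rvec'])[0],c['tvec']
def atz(C,uv,z):
    K,R,t=C;d=R.T@np.linalg.solve(K,[uv[0],uv[1],1]);o=-R.T@t
    return o+d*(z-o[2])/d[2]
def tri(C1,a,C2,b):
    P=[C[0]@np.c_[C[1],C[2]] for C in(C1,C2)]
    X=cv2.triangulatePoints(P[0],P[1],np.array(a,float),np.array(b,float))[:,0];return X[:3]/X[3]
def proj(C,X):
    p=C[0]@(C[1]@np.asarray(X,float)+C[2]);return p[:2]/p[2]
E
python3 - <<'E'
import cv2,numpy as np
t=cv2.imread('pics/top_raw.png');s=cv2.imread('pics/scene_raw.png')
r=lambda im,x,y,w,h,k:cv2.resize(im[y:y+h,x:x+w],None,fx=k,fy=k,interpolation=cv2.INTER_CUBIC)
a=r(t,215,145,133,50,6)
b=r(t,230,238,75,28,5); c=r(s,263,172,100,70,4)
d=r(s,205,165,70,75,5)
O=np.zeros((600,800,3),np.uint8);O[:300,:798]=a
O[300:440,:375]=b;O[300:580,400:800]=c
cv2.imwrite('pics/crop1.png',O)
cv2.imwrite('pics/crop2.png',r(s,205,165,70,75,8))
E
```

```text
(no output)
```

View pics/crop1.png

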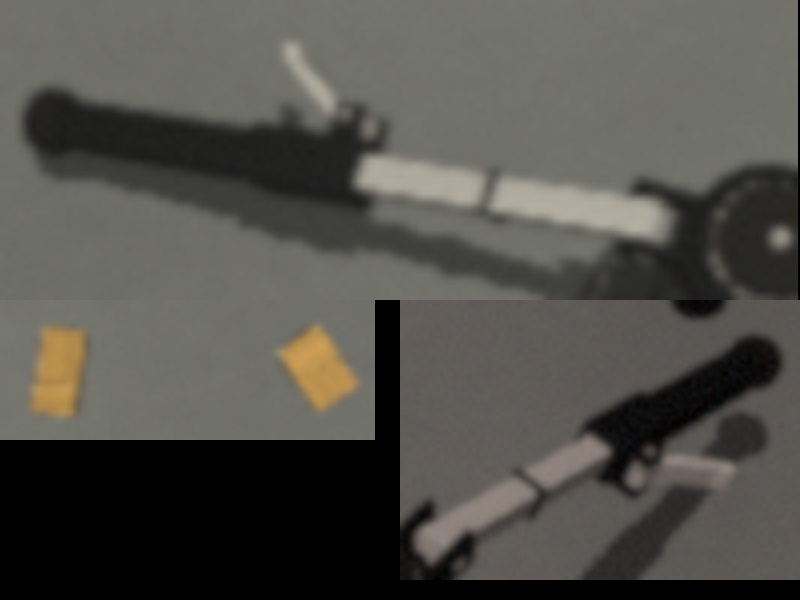

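Run:
```python
from h import *
np.set_printoptions(precision=1,suppress=True)
T=cam('top');S=cam('scene')
f=lambda p:(p[0]/5+230,(p[1]-300)/5+238)
for nm,P in(('a',[(43,327),(86,331),(76,416),(31,411)]),('b',[(319,325),(359,383),(321,412),(277,350)])):
    W=np.array([atz(T,f(p),22) for p in P]);print(nm,W[:,:2].tolist(),W.mean(0),[np.linalg.norm(W[i]-W[i-1]) for i in range(4)])
    for i in range(4):
        d=W[i]-W[i-1];print(np.arctan2(d[1],d[0]))
g=lambda p:(p[0]/6+215,p[1]/6+145)
q=lambda p:((p[0]-400)/4+263,(p[1]-300)/4+172)
for nm,a,b in(('mouth8',g((357,172)),q((597,445))),('ring10',g((484,190)),q((535,490))),('foot',g((52,120)),q((755,362))),('cap',g((780,237)),(361*.7,345*.7)),('tip',g((291,47)),q((732,473))),('loupe',(281*.7,270*.7),(483*.7,237*.7)),('lens',(289*.7,216*.7),(539*.7,253*.7))):
    X=tri(T,a,S,b);print(nm,X,proj(T,X)-a,proj(S,X)-b)
print('cap297',atz(T,g((780,237)),297))
for p in((197,305),(276,304),(279,385),(198,387)):print('bin',atz(T,np.array(p)*.7,85))
R=Ro.from_euler('xyz',sensors.read_state()['tool_rot']).as_matrix();print(R)
```

```text
a [[457.8578534762244, 135.73669489432746], [455.8179604690341, 109.5522391031827], [404.3744299784803, 114.47866498439953], [406.98747082233933, 141.78631090668364]] [431.3 125.4  22. ] [np.float64(51.22883646199325), np.float64(26.263794252910184), np.float64(51.67887867684112), np.float64(27.432380652588567)]
-0.11836625589270425
-1.6485440249949244
3.0461200339583256
1.4753978054771846
b [[461.5561059179836, -32.085147166145106], [426.7781792949303, -56.76290672938937], [408.94335628390843, -33.888642344769906], [446.0133157702214, -6.7254639070316635]] [435.8 -32.4  22. ] [np.float64(29.74377011375544), np.float64(42.643827188231754), np.float64(29.005394032351038), np.float64(45.95672050045885)]
-1.0209500674630643
-2.5244653197626006
2.2330295221757233
0.6323723012317563
mouth8 [645.2  29.6 181.3] [-0.3 -0.5] [-0.5  0.1]
ring10 [633.2 -26.3 211.2] [-0.5 -0.8] [-0.9  0.2]
foot [687.8 180.8  84.8] [-0.3 -0.6] [-0.6  0.1]
cap [ 599.7 -145.   292.2] [-0.4 -0.5] [-0.7  0.1]
tip [711.2  62.4 151.6] [-0.6 -1. ] [-1.1  0.2]
loupe [623.5 268.6  25.2] [-0.2 -0.4] [-0.4  0.1]
lens [731.2 247.3  70.7] [-0.2 -0.4] [-0.4  0.1]
cap297 [ 597.6 -145.1  297. ]
bin [538.6 425.4  85. ]
bin [543.1 264.7  85. ]
bin [379.2 253.   85. ]
bin [372.9 415.6  85. ]
[[ 0.9  0.4 -0. ]
 [ 0.4 -0.9  0. ]
 [ 0.  -0.  -1. ]]
```

View pics/crop2.png

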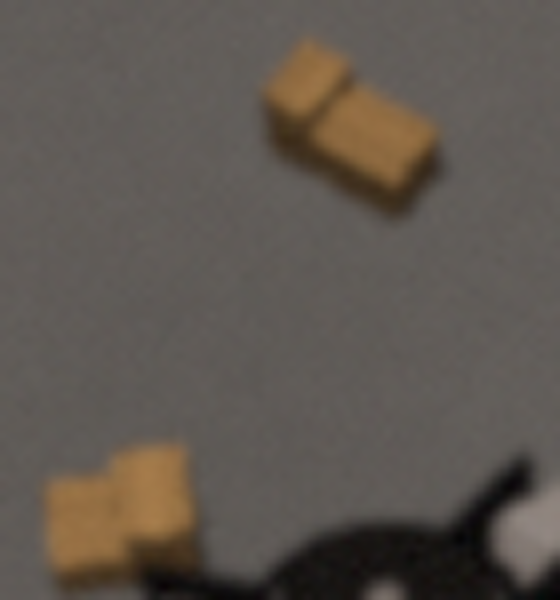

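```bash
python3 nudge.py '[[30,-35,5,0,0,0,85],[30,-35,5,0,0,0,85],[30,-35,5,0,0,0,85],[30,-35,5,0,0,0,85],[30,-35,5,0,0,0,85],[30,-35,5,0,0,0,85],[30,-35,5,0,0,0,85],[30,-35,5,0,0,0,85],[30,-35,5,0,0,0,85],[30,-35,5,0,0,-0.08,85],[30,-35,5,0,0,-0.08,85],[30,-35,5,0,0,-0.08,85]]'
```

```text
clock: 1.3
eef_pos: [409.7, -75.5, 171.1]
tool_rot: [3.141, -0.001, 0.623]
force: [0.1, 0.5, 0.2]
width: 84.7
gripper_force: 0.0
```

```bash
cat >> h.py <<'E'
def delta(p,yaw=None):
    s=sensors.read_state();r=Ro.from_euler('xyz',s['tool_rot'])
    print(r.inv().apply(np.array(p,float)-s['eef_pos']).round(1), None if yaw is None else round(-(yaw-s['tool_rot'][2]),3), s['clock'])
E
python3 -c "
from h import *
delta((435.8,-32.4,2),.625)"
```

```text
[ 46.2 -19.8 169.2] -0.002 1.3
```

```bash
python3 nudge.py '[[23,-10,35,0,0,0,85],[23,-10,35,0,0,0,85],[0,0,40,0,0,0,85],[0,0,40,0,0,0,85],[0,0,18,0,0,0,70],[0,0,1,0,0,0,20],[0,0,0,0,0,0,20],[0,0,0,0,0,0,20],[0,0,0,0,0,0,20],[0,0,0,0,0,0,20]]'
```

```text
clock: 2.3
eef_pos: [429.9, -39.0, 34.8]
tool_rot: [3.139, 0.02, 0.62]
force: [0.3, -0.1, -0.7]
width: 20.2
gripper_force: 0.0
```

```bash
python3 -c "
from h import *
print(sensors.read_state()['qpos'])
delta((435.8,-32.4,2),.625)"; python3 nudge.py '[[0,0,0,0,0,0,85],[0,0,0,0,0,0,85]]'
```

```text
[ 0.11898858  0.71237259 -0.15261839  2.24141654  0.50182434  0.23721633
 -1.43874628]
[ 9.3 -2.  32.6] -0.005 2.3
clock: 2.5
eef_pos: [429.6, -39.0, 34.4]
tool_rot: [3.14, 0.021, 0.621]
force: [0.2, -0.1, 0.6]
width: 48.3
gripper_force: 0.0
```

```bash
python3 nudge.py '[[0,0,-5,0.05,-0.07,0,85],[0,0,-5,0.05,-0.07,0,85]]'; python3 -c "
from h import *
print(sensors.read_state()['qpos'])
delta((435.8,-32.4,2),.625)"
```

```text
clock: 2.7
eef_pos: [429.1, -38.7, 44.8]
tool_rot: [-3.039, 0.164, 0.629]
force: [0.7, -0.1, -0.4]
width: 76.9
gripper_force: 0.0
[ 0.22159051  0.75273973 -0.31299405  2.07687399  0.41220005  0.5735073
 -1.35541534]
[16.   3.  40.7] 0.004 2.7
```

```bash
python3 nudge.py '[[8,1,19,0,0,0,85],[7,1,19,0,0,0,85],[0,0,0,0,0,0,85]]'; python3 -c "
from h import *
print(sensors.read_state()['qpos'])
delta((435,-32.4,3),.625)"
```

```text
clock: 3.0
eef_pos: [435.2, -31.9, 2.7]
tool_rot: [-3.04, 0.163, 0.628]
force: [-0.0, -0.2, 0.0]
width: 84.8
gripper_force: 0.0
[ 0.17736562  0.83382717 -0.26852609  2.0708362   0.44689933  0.49252963
 -1.39517222]
[-0.5  0.3 -0.3] 0.003 3.0
```

```bash
python3 nudge.py '[[0,0,0,0,0,0,20],[0,0,0,0,0,0,20],[0,0,0,0,0,0,20],[0,0,0,0,0,0,20],[0,0,0,0,0,0,20],[0,0,0,0,0,0,20]]'; python3 -c "
from h import *
delta((457,335,190),.625)"
```

```text
clock: 3.6
eef_pos: [436.7, -32.6, 5.4]
tool_rot: [-3.044, 0.16, 0.627]
force: [-0.5, 1.1, 9.3]
width: 29.7
gripper_force: 58.2
[ 199.8 -305.8 -190.3] 0.002 3.6
```

```bash
python3 nudge.py '[[0,0,-25,0,0,0,20],[0,0,-45,0,0,0,20],[22,-38,-10,0,0,0,20],[22,-38,-10,0,0,0,20],[22,-38,-10,0,0,0,20],[22,-38,-10,0,0,0,20],[22,-38,-10,0,0,0,20],[22,-38,-10,0,0,0,20],[22,-38,-10,0,0,0,20],[22,-38,0,0,0,0,20]]'; python3 -c "
from h import *
delta((457,338,55),.625)"
```

```text
clock: 4.6
eef_pos: [429.8, 321.3, 145.0]
tool_rot: [-3.043, 0.158, 0.627]
force: [1.2, 0.4, -0.8]
width: 29.2
gripper_force: 59.1
[45.5 10.7 83.2] 0.002 4.6
```

```bash
python3 nudge.py '[[23,5,15,0,0,0,20],[22,5,25,0,0,0,20],[0,0,42,0,0,0,20],[0,0,0,0,0,0,60],[0,0,0,0,0,0,60],[0,0,-20,0,0,0,60],[0,0,-50,0,0,0,60],[0,0,-30,0,0,0,60]]'; python3 -c "
from h import *
cams.get_image
delta((431.3,125.4,100),-.106)
delta((431.3,125.4,3),-.106)
cv2.imwrite('pics/t1.png',cams.get_image('top'))"
```

```text
clock: 5.4
eef_pos: [476.4, 338.7, 158.3]
tool_rot: [-3.042, 0.154, 0.627]
force: [0.5, 0.2, -0.2]
width: 59.9
gripper_force: 0.0
[-150.8  153.8   67.5] 0.733 5.4
[-135.9  163.3  162.9] 0.733 5.4
```

View pics/t1.png

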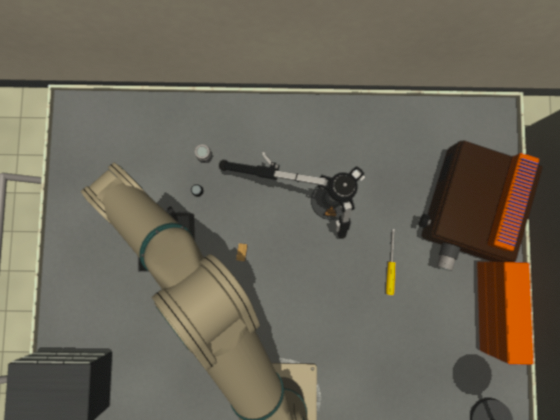

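```bash
python3 nudge.py '[[-30,31,0,0,0,0,85],[-30,31,0,0,0,0,85],[-30,31,0,0,0,0,85],[-30,31,0,0,0,0,85],[-30,31,0,0,0,0,85],[0,0,13,0,0,0.146,85],[0,0,13,0,0,0.146,85],[0,0,13,0,0,0.146,85],[0,0,13,0,0,0.146,85],[0,0,13,0,0,0.148,85],[0,0,0,0,0,0,85]]'; python3 -c "
from h import *
print(sensors.read_state()['qpos'])
delta((431.3,125.4,3),-.106)"
```

```text
clock: 6.55
eef_pos: [430.7, 123.5, 98.7]
tool_rot: [3.107, 0.185, -0.116]
force: [-0.1, -0.2, 0.4]
width: 85.0
gripper_force: 0.0
[-0.18231242  0.65163996 -0.18633318  2.01656232  0.10132866  0.66653621
 -2.11029637]
[18.  -5.2 93.9] -0.01 6.55
```

```bash
python3 nudge.py '[[9,-2.5,40,0,0,0,85],[9,-2.5,40,0,0,0,85],[0,0,13,0,0,0,85],[0,0,0,0,0,0,20],[0,0,0,0,0,0,20],[0,0,0,0,0,0,20],[0,0,0,0,0,0,20],[0,0,0,0,0,0,20],[0,0,0,0,0,0,20],[0,0,-30,0,0,0,20],[0,0,-50,0,0,0,20],[0,0,-50,0,0,0,20]]'; python3 -c "
from h import *
delta((457,338,140))
delta((457,338,60))"
```

```text
clock: 7.75
eef_pos: [455.6, 126.6, 132.6]
tool_rot: [3.107, 0.187, -0.115]
force: [1.4, -1.0, -0.6]
width: 24.7
gripper_force: 59.4
[ -23.9 -209.9  -10.4] None 7.75
[  -9.  -212.7   68.2] None 7.75
```

```bash
python3 nudge.py '[[-5,-43,-2,0,0,0,20],[-5,-43,-2,0,0,0,20],[-5,-43,-2,0,0,0,20],[-5,-42,-2,0,0,0,20],[-3,-42,-2,0,0,0,20],[7,0,40,0,0,0,20],[7,0,30,0,0,0,20],[0,0,0,0,0,0,60],[0,0,0,0,0,0,60],[0,0,-30,0,0,0,60],[0,0,-50,0,0,0,60],[0,0,-40,0,0,0,60]]'; python3 -c "
from h import *
cv2.imwrite('pics/w0.png',cams.get_image('wrist'))"
```

```text
clock: 8.95
eef_pos: [483.0, 340.8, 188.8]
tool_rot: [3.11, 0.182, -0.116]
force: [1.1, 0.1, 0.5]
width: 59.9
gripper_force: 0.0
```

View pics/w0.png

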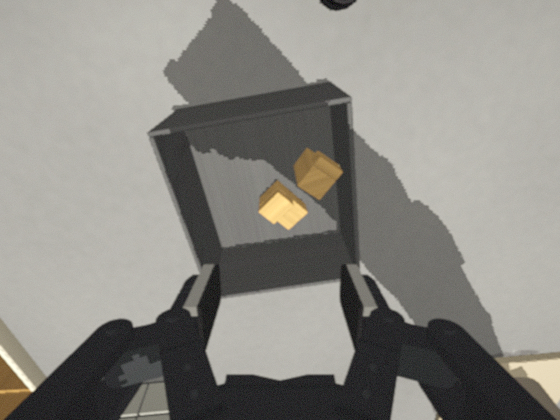

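```bash
python3 -c "
from h import *
s=sensors.read_state();r=Ro.from_euler('xyz',s['tool_rot']);d=Ro.from_euler('xyz',[np.pi,0,-.116])
print((r.inv()*d).as_rotvec(), d.inv().apply(np.array([653,57,250])-s['eef_pos']))"
```

```text
[0.02357225 0.17300469 0.00235556] [197.68335999 264.90938016 -54.84482984]
```

```bash
python3 nudge.py '[[0,0,-30,0.012,0.087,0,85],[0,0,-30,0.012,0.087,0,85],[28,38,0,0,0,0,85],[28,38,0,0,0,0,85],[28,38,0,0,0,0,85],[28,38,0,0,0,0,85],[28,38,0,0,0,0,85],[28,38,0,0,0,0,85],[28,38,0,0,0,0,85],[0,0,0,0,0,-0.15,85],[0,0,0,0,0,-0.15,85],[0,0,0,0,0,-0.15,85]]' | head -3
python3 nudge.py '[[0,0,0,0,0,-0.15,85],[0,0,0,0,0,-0.15,85],[0,0,0,0,0,-0.15,85],[0,0,0,0,0,-0.15,85],[0,0,0,0,0,-0.15,85],[0,0,0,0,0,-0.15,85],[0,0,0,0,0,-0.15,85],[0,0,0,0,0,-0.15,85],[0,0,0,0,0,-0.15,85],[0,0,0,0,0,-0.15,85],[0,0,0,0,0,-0.15,85],[0,0,0,0,0,-0.15,85]]' | head -3
python3 -c "
from h import *
print(sensors.read_state()['qpos'])
delta((653,57,250),-1.838+2*np.pi)"
```

```text
clock: 10.2
eef_pos: [655.8, 54.1, 246.2]
tool_rot: [3.137, 0.012, 0.343]
clock: 11.4
eef_pos: [655.8, 54.1, 246.3]
tool_rot: [-3.128, 0.003, 2.143]
[ 0.27241616  0.72582312 -0.74234497  1.44944838  0.51391333  1.17796356
  0.02448356]
[ 3.9 -0.8 -3.7] -2.302 11.4
```

```bash
python3 nudge.py '[[0,0,0,0,0,-0.15,85],[0,0,0,0,0,-0.15,85],[0,0,0,0,0,-0.15,85],[0,0,0,0,0,-0.15,85],[0,0,0,0,0,-0.15,85],[0,0,0,0,0,-0.15,85],[0,0,0,0,0,-0.15,85],[0,0,0,0,0,-0.15,85],[0,0,0,0,0,-0.15,85],[0,0,0,0,0,-0.15,85],[0,0,0,0,0,-0.15,85],[0,0,0,0,0,-0.15,85]]' | head -3
python3 nudge.py '[[0,0,0,0,0,-0.15,85],[0,0,0,0,0,-0.15,85],[0,0,0,0,0,-0.15,85],[0,0,0,0,0,-0.05,85],[0,0,0,0,0,0,85]]' | head -3
python3 - <<'E'
from h import *
np.set_printoptions(precision=4,suppress=True)
s=sensors.read_state();r=Ro.from_euler('xyz',s['tool_rot']);d=Ro.from_euler('xyz',[np.pi,0,-1.838])
print(s['qpos'],(r.inv()*d).as_rotvec())
C=cam('wrist');np.save('cw1.npy',np.array([C[0],C[1],np.c_[C[2],C[2],C[2]]]))
cv2.imwrite('pics/w1raw.png',im:=cams.get_image('wrist'))
cv2.imwrite('pics/w1.png',cv2.resize(im,(800,600),interpolation=cv2.INTER_CUBIC))
E
```

```text
clock: 12.6
eef_pos: [655.8, 53.7, 246.0]
tool_rot: [-3.141, -0.015, -2.34]
clock: 13.1
eef_pos: [655.8, 53.9, 245.7]
tool_rot: [3.134, -0.013, -1.846]
[ 0.4451  0.8979 -1.2     1.4441  0.8393  1.3817  2.0764] [ 0.0072 -0.0127 -0.0083]
```

View pics/w1.png

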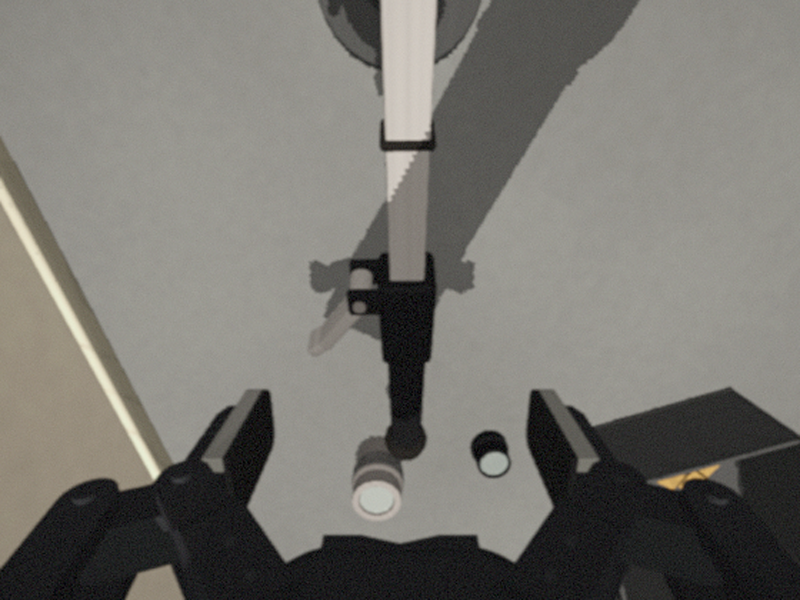

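```bash
cat > fit.py <<'E'
from h import *
from scipy.optimize import least_squares
T=cam('top');S=cam('scene');a=np.load('cw1.npy');W=(a[0],a[1],a[2][:,0])
g=lambda p:(p[0]/6+215,p[1]/6+145)
q=lambda p:((p[0]-400)/4+263,(p[1]-300)/4+172)
w=lambda p:(p[0]*.7,p[1]*.7)
def frame(psi):
    c=np.cos(np.pi/6);return np.array([np.sin(psi),-np.cos(psi),0]),np.array([c*np.cos(psi),c*np.sin(psi),-.5]),np.array([.5*np.cos(psi),.5*np.sin(psi),c])
def res(v,out=False):
    M=v[:3];x,y,z=frame(v[3]);L=v[4];m8=M+8*z;r10=M-L*y+10*z;ft=M+198*y
    ob=[(T,m8,g((357,172)),1),(S,m8,q((597,445)),1),(W,m8,w((407,281)),1),(T,r10,g((484,190)),1),(S,r10,q((535,490)),1),(W,r10,w((408,150)),1),
     (T,ft,g((52,120)),.3),(S,ft,q((755,362)),.3),(W,ft,w((405,440)),.2)]
    if out:
        for o in ob: print((proj(o[0],o[1])-o[2]).round(1))
    return np.concatenate([(proj(C,X)-p)*k for C,X,p,k in ob])
if __name__=='__main__':
    np.set_printoptions(precision=2,suppress=True)
    s=least_squares(res,[644,26,174,1.303,64],x_scale=[1,1,1,.01,1]);v=s.x;print(v,s.cost);res(v,1)
    x,y,z=frame(v[3]);M=v[:3];np.save('leg.npy',v)
    print('grip',M+38*y,'mark',M-v[4]*y)
    C=-W[1].T@W[2];Q=np.c_[x,y,z]
    for p in((308,345),(345,303),(322,355),(352,285),(362,272),(380,300),(433,300)):
        d=W[1].T@np.linalg.solve(W[0],[p[0]*.7,p[1]*.7,1]);zz=14 if p[0]>375 else 8
        t=(zz-(C-M)@z)/(d@z);print(p,(Q.T@(C+t*d-M)))
E
python3 fit.py
```

```text
[645.64  28.34 169.99   1.31  70.4 ] 4.35245594875161
[-1.2 -0.7]
[0.4 0.5]
[ 0.1 -0.6]
[-0.6 -0.3]
[-1.6 -1. ]
[-0.4  0. ]
[-4.2 -0.1]
[ 1.2 -0.6]
[1.2 0.8]
grip [653.99  60.18 150.99] mark [630.18 -30.64 205.19]
(308, 345) [57.1  51.33  8.  ]
(345, 303) [32.15 15.83  8.  ]
(322, 355) [50.47 61.48  8.  ]
(352, 285) [27.33  2.62  8.  ]
(362, 272) [21.72 -6.18  8.  ]
(380, 300) [13.6   7.46 14.  ]
(433, 300) [-12.63   8.24  14.  ]
```

```bash
python3 - <<'E'
s=open('fit.py').read()
a=s.index("     (T,ft"); b=s.index("]\n",a)
s=s[:a]+"     (T,cp,g((780,237)),1),(S,cp,(361*.7,345*.7),1)"+s[b:]
s=s.replace("ft=M+198*y","cp=np.array([*(M[:2]-v[5]*np.array([np.cos(v[3]),np.sin(v[3])])),297])").replace("1.303,64],x_scale=[1,1,1,.01,1]","1.303,64,180],x_scale=[1,1,1,.01,1,1]")
open('fit.py','w').write(s)
E
python3 fit.py
```

```text
[645.58  28.46 169.95   1.32  70.52 180.01] 4.421584449114955
[-1.3 -0.6]
[0.4 0.5]
[ 0.3 -0.5]
[-0.6 -0.3]
[-1.5 -1. ]
[-0.5  0. ]
[ 0.3 -1.1]
[-0.6 -0.6]
grip [653.85  60.31 150.95] mark [630.24 -30.65 205.21]
(308, 345) [57.28 50.99  8.  ]
(345, 303) [32.27 15.59  8.  ]
(322, 355) [50.68 61.16  8.  ]
(352, 285) [27.42  2.41  8.  ]
(362, 272) [21.8  -6.37  8.  ]
(380, 300) [13.72  7.29 14.  ]
(433, 300) [-12.51   8.16  14.  ]
```

```bash
python3 -c "
from h import *
from fit import frame
s=sensors.read_state();v=np.load('leg.npy');x,y,z=frame(v[3]);g=v[:3]+38*y+20*x;g[2]=129;yw=v[3]-np.pi
r=Ro.from_euler('xyz',s['tool_rot']);d=Ro.from_euler('xyz',[np.pi,0,yw])
print(yw,g,(r.inv()*d).as_rotvec(), d.inv().apply(g-s['eef_pos']))"
```

```text
-1.8248194449102952 [673.21293069  55.28824553 129.        ] [ 0.00760573 -0.01253804 -0.0226905 ] [ -5.60073456 -16.6307185  116.43867093]
```

```bash
python3 nudge.py '[[-5.6,-16.6,0,0.008,-0.0125,-0.022,85],[0,0,20,0,0,0,85],[0,0,20,0,0,0,85],[0,0,0,0,0,0,85]]'
python3 - <<'E'
from h import *
from fit import frame
v=np.load('leg.npy');x,y,z=frame(v[3]);g=v[:3]+38*y+20*x;g[2]=129
delta(g,-1.825);print(sensors.read_state()['qpos'])
C=cam('wrist');np.save('cw2.npy',np.array([C[0],C[1],np.c_[C[2],C[2],C[2]]]))
im=cams.get_image('wrist')
cv2.imwrite('pics/w2.png',cv2.resize(im[60:420,100:480],(800,758),interpolation=cv2.INTER_CUBIC)[:600])
E
```

```text
clock: 13.55
eef_pos: [671.1, 54.2, 200.5]
tool_rot: [3.136, -0.003, -1.824]
force: [-0.0, 0.2, 1.1]
width: 84.9
gripper_force: 0.0
[-1.8 -2.2 71.5] 0.001 13.55
[ 0.43243268  0.95994633 -1.17294908  1.45126087  0.88968527  1.32722366
  2.0859059 ]
```

View pics/w2.png

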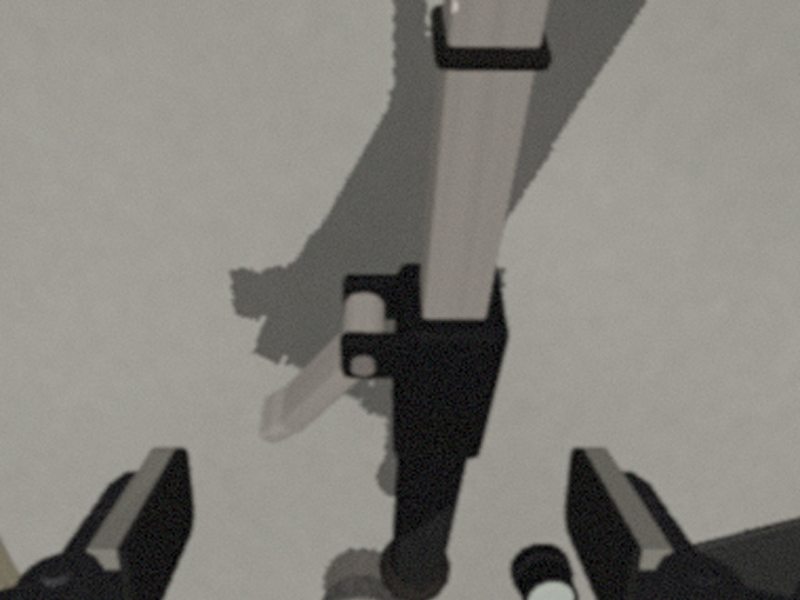

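```bash
python3 - <<'E'
s=open('fit.py').read()
s=s.replace("\ng=lambda","\nb=np.load('cw2.npy');V=(b[0],b[1],b[2][:,0])\ng=lambda",1).replace("     (T,cp","     (V,m8,u((454.5,319)),1),(V,r10,u((494,68)),1),(T,cp").replace("w=lambda","u=lambda p:(p[0]*.475+100,p[1]*.475+60)\nw=lambda")
a=s.index("    C=-W[1]")
s=s[:a]+'''    C=-V[1].T@V[2];Q=np.c_[x,y,z]
    for p,zz in(((262,400),8),((262,438),0),((340,335),8),((362,365),8),((362,365),14),((393,400),14),((505,335),14)):
        d=V[1].T@np.linalg.solve(V[0],[*u(p),1])
        t=(zz-(C-M)@z)/(d@z);print(p,zz,(Q.T@(C+t*d-M)))
'''
open('fit.py','w').write(s)
E
python3 fit.py
```

```text
[645.23  27.73 173.81   1.31  69.68 179.15] 6.219158683477726
[-1.  -0.8]
[ 0.3 -0.3]
[ 0.6 -0.1]
[-0.6 -0.5]
[-1.6 -1.9]
[ 0.3 -0.2]
[-0.  -0.3]
[-1. -0.]
[ 0.2 -0.9]
[-0.9 -0.8]
grip [653.58  59.56 154.81] mark [629.91 -30.64 208.65]
(262, 400) 8 [54.56 37.33  8.  ]
(262, 438) 0 [59.84 72.33 -0.  ]
(340, 335) 8 [29.94  6.8   8.  ]
(362, 365) 8 [24.22 19.93  8.  ]
(362, 365) 14 [24.05 12.09 14.  ]
(393, 400) 14 [15.37 28.49 14.  ]
(505, 335) 14 [-12.3   -0.48  14.  ]
```

```bash
python3 -c "
from h import *
from fit import frame
v=np.load('leg.npy');x,y,z=frame(v[3]);g=v[:3]+38*y+20*x;g[2]=131
delta(g,v[3]-np.pi);print(x,v[3])"
```

```text
[-0.  -1.5 71.1] 0.004 13.6
[ 0.96724278 -0.25385313  0.        ] 1.314134519470479
```

```bash
python3 nudge.py '[[0,-2,30,0,0,0.004,85],[0,0,30,0,0,0,85],[0,0,10,0,0,0,85],[0,0,0,0,0,0,85]]'; python3 nudge.py '[[0,0.5,0,0,0,0,76],[0,0.5,0,0,0,0,70],[0,0.5,0,0,0,0,68],[0,0,0,0,0,0,68],[0,0,0,0,0,0,68]]'
```

```text
clock: 14.0
eef_pos: [673.9, 54.9, 132.7]
tool_rot: [3.138, -0.0, -1.827]
force: [0.4, -0.7, 1.5]
width: 85.3
gripper_force: 0.0
clock: 14.5
eef_pos: [673.0, 56.1, 134.0]
tool_rot: [3.14, 0.001, -1.827]
force: [-2.2, 1.3, 2.2]
width: 68.0
gripper_force: 1.2
```

```bash
python3 nudge.py '[[0,-1,1,0,0,0,68],[0,0,1,0,0,0,68]]'; for i in 1; do :; done; python3 nudge.py '[[0,0.5,0,0,0,0,67],[0,0.5,0,0,0,0,66],[0,0,0,0,0,0,66]]';python3 nudge.py '[[0,0.5,0,0,0,0,65],[0,0.5,0,0,0,0,64],[0,0,0,0,0,0,64]]'
```

```text
clock: 14.7
eef_pos: [672.9, 56.0, 131.6]
tool_rot: [3.137, 0.0, -1.826]
force: [-4.6, 1.2, 4.1]
width: 68.0
gripper_force: 2.7
clock: 15.0
eef_pos: [672.0, 56.2, 131.5]
tool_rot: [3.137, 0.0, -1.826]
force: [-5.7, 2.2, 3.9]
width: 65.9
gripper_force: 2.8
clock: 15.3
eef_pos: [671.0, 56.5, 131.5]
tool_rot: [3.137, 0.0, -1.826]
force: [-5.1, 1.4, 3.6]
width: 64.1
gripper_force: 2.8
```

```bash
python3 nudge.py '[[0,-0.5,0,0,0,0,63],[0,0,0,0,0,0,63]]'; python3 nudge.py '[[0,0.5,0,0,0,0,62],[0,0,0,0,0,0,62]]';python3 nudge.py '[[0,0.5,0,0,0,0,61],[0,0,0,0,0,0,61]]'
```

```text
clock: 15.5
eef_pos: [670.6, 56.5, 131.7]
tool_rot: [3.136, -0.0, -1.826]
force: [-7.5, 0.7, 4.8]
width: 63.6
gripper_force: 12.3
clock: 15.7
eef_pos: [670.2, 56.7, 131.9]
tool_rot: [3.136, -0.0, -1.825]
force: [-7.6, 1.2, 6.3]
width: 62.2
gripper_force: 16.9
clock: 15.9
eef_pos: [669.9, 57.0, 132.0]
tool_rot: [3.136, 0.0, -1.824]
force: [-7.3, 1.0, 6.6]
width: 61.6
gripper_force: 20.3
```

```bash
python3 nudge.py '[[0,0,0,0,0,0,61.5],[4.3,0,-2.5,0,0,0,61.5],[4.3,0,-2.5,0,0,0,61.5],[0,0,0,0,0,0,61.5]]'
python3 - <<'E'
from h import *
im=cams.get_image('wrist');cv2.imwrite('pics/w3.png',im)
C=cam('wrist');v=np.load('leg.npy')
from fit import frame
x,y,z=frame(v[3])
for L in(0,10):print(L,proj(C,v[:3]-L*y+8*z))
print(proj(C,v[:3]-v[4]*y+10*z))
# brightness profile along tube centre line
a,b=proj(C,v[:3]+20*y+8*z),proj(C,v[:3]-90*y+8*z)
print([ (int(1.1*k-20),int(im[int(round(p[1])),int(round(p[0]))].mean())) for k in range(0,101,2) for p in [a+(b-a)*k/100] if 0<=p[1]<420])
E
```

```text
clock: 16.3
eef_pos: [667.9, 49.5, 136.5]
tool_rot: [3.136, 0.003, -1.825]
force: [-5.1, 3.7, 0.6]
width: 61.6
gripper_force: 14.7
0 [330.47820525 282.67906476]
10 [334.31800797 268.10846583]
[379.77127978 109.8860854 ]
[(-20, 33), (-17, 23), (-15, 26), (-13, 27), (-11, 20), (-9, 100), (-6, 142), (-4, 142), (-2, 139), (0, 144), (2, 143), (4, 144), (6, 141), (8, 142), (10, 139), (13, 140), (15, 140), (17, 140), (19, 139), (21, 145), (24, 143), (26, 141), (28, 141), (30, 142), (32, 143), (35, 143), (37, 143), (39, 143), (41, 144), (43, 33), (46, 30), (48, 35), (50, 45), (52, 141), (54, 142), (57, 142), (59, 140), (61, 138), (63, 139), (65, 141), (68, 143), (70, 140), (72, 142), (74, 140), (76, 136), (79, 139)]
```

View pics/w3.png

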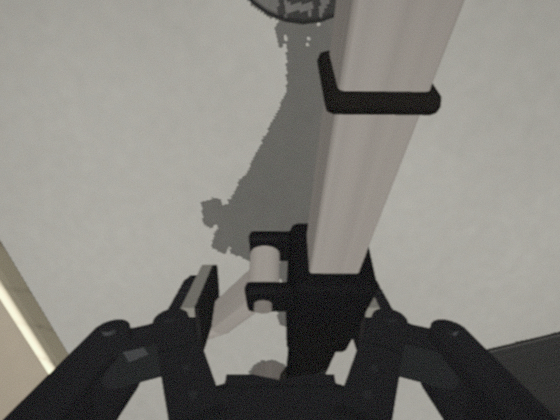

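```bash
python3 nudge.py '[[8.7,0,-5,0,0,0,61.5],[8.7,0,-5,0,0,0,61.5],[8.7,0,-5,0,0,0,61.5],[8.7,0,-5,0,0,0,61.5],[0,0,0,0,0,0,61.5]]'
cat > look.py <<'E'
from h import *
from fit import frame
from scipy.optimize import minimize_scalar
v=np.load('leg.npy');x,y,z=frame(v[3])
s=sensors.read_state();C=cam('wrist');im=cams.get_image('wrist')
gp=s['eef_pos'];print('tcp in leg frame',[round(float((gp-v[:3])@e),1) for e in(x,y,z)],'width',s['width'])
Q=np.linspace(25,-v[4]-12,400);P=[proj(C,v[:3]+k*y+8*z) for k in Q]
pr=[(float(k),p,im[int(round(p[1])),int(round(p[0]))].mean()) for k,p in zip(Q,P) if 0<=p[1]<419.4 and 0<=p[0]<559]
last=None
for k,p,b in pr:
    d=b<85
    if last is not None and d!=last:print('dark' if d else 'light','at y',round(k,1),'px',p.round(0))
    last=d
print('pred ring10',proj(C,v[:3]-v[4]*y+10*z))
E
python3 look.py
```

```text
clock: 16.85
eef_pos: [658.6, 15.5, 156.8]
tool_rot: [3.135, 0.002, -1.826]
force: [-6.6, 4.8, 2.5]
width: 61.7
gripper_force: 14.1
tcp in leg frame [16.1, 1.2, -18.9] width 61.71245998778673
light at y -47.5 px [332. 273.]
dark at y -64.0 px [339. 245.]
light at y -69.6 px [342. 234.]
pred ring10 [343.27421886 239.69730281]
```

```bash
python3 nudge.py '[[6,0,-3.5,0,0,0,61.5],[6,0,-3.5,0,0,0,61.5],[0,0,0,0,0,0,61.5]]'; python3 look.py
python3 - <<'E'
from h import *
im=cams.get_image('wrist');cv2.imwrite('pics/w4.png',cv2.resize(im[190:310,240:440],None,fx=4,fy=4,interpolation=cv2.INTER_CUBIC))
E
```

```text
clock: 17.2
eef_pos: [655.6, 4.2, 163.6]
tool_rot: [3.135, 0.002, -1.825]
force: [-6.6, 5.0, 1.1]
width: 61.5
gripper_force: 14.3
tcp in leg frame [16.0, -12.3, -18.9] width 61.46883226305507
light at y -61.6 px [332. 272.]
dark at y -62.2 px [333. 271.]
light at y -68.6 px [335. 261.]
pred ring10 [336.42840203 264.67504244]
```

View pics/w4.png

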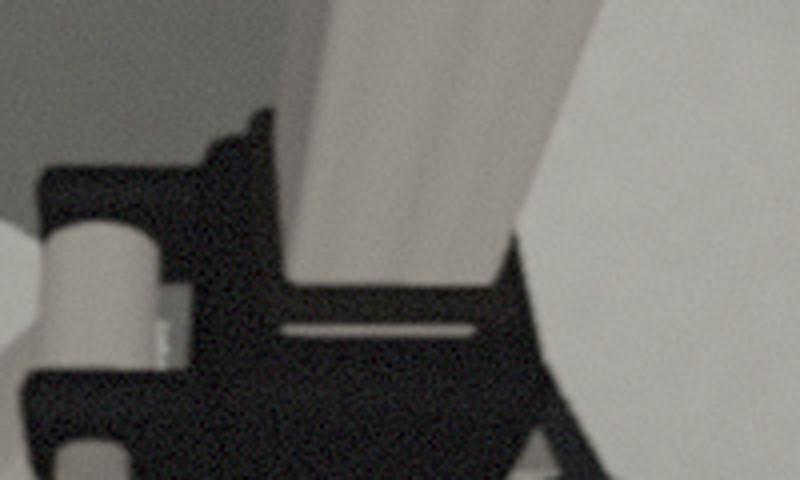

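```bash
python3 nudge.py '[[2.6,0,-1.5,0,0,0,61.5],[0,0,0,0,0,0,61.5]]'|head -2
cat > look2.py <<'E'
from h import *
from fit import frame
v=np.load('leg.npy');x,y,z=frame(v[3])
C=cam('wrist');I=np.mean([cams.get_image('wrist').mean(2) for _ in range(3)],0).astype(np.float32)
s=sensors.read_state();print('tcp y',round(float((s['eef_pos']-v[:3])@y),2),'w',s['width'],'F',s['gripper_force'],s['force'].round(1))
Q=np.arange(-50,-85,-.2);b=0
for o in(-4,-2,0,2,4):
    P=np.array([proj(C,v[:3]+k*y+8*z+o*x) for k in Q],np.float32)
    b=b+cv2.remap(I,P[None,:,0].copy(),P[None,:,1].copy(),cv2.INTER_CUBIC)[0]/5
print([(round(float(k),1),int(t)) for k,t in zip(Q[::2],b[::2]) if -80<k<-52])
E
python3 look2.py
```

```text
clock: 17.5
eef_pos: [655.0, 2.1, 164.8]
tcp y -14.65 w 61.59690531757752 F 14.406837858259678 [-7.7  5.   2.3]
[(-52.0, 26), (-52.4, 26), (-52.8, 26), (-53.2, 26), (-53.6, 26), (-54.0, 27), (-54.4, 27), (-54.8, 26), (-55.2, 25), (-55.6, 25), (-56.0, 24), (-56.4, 23), (-56.8, 23), (-57.2, 24), (-57.6, 24), (-58.0, 24), (-58.4, 22), (-58.8, 22), (-59.2, 24), (-59.6, 25), (-60.0, 23), (-60.4, 22), (-60.8, 22), (-61.2, 21), (-61.6, 21), (-62.0, 23), (-62.4, 26), (-62.8, 27), (-63.2, 28), (-63.6, 29), (-64.0, 29), (-64.4, 29), (-64.8, 30), (-65.2, 29), (-65.6, 27), (-66.0, 29), (-66.4, 29), (-66.8, 25), (-67.2, 24), (-67.6, 31), (-68.0, 48), (-68.4, 79), (-68.8, 104), (-69.2, 126), (-69.6, 138), (-70.0, 140), (-70.4, 140), (-70.8, 139), (-71.2, 139), (-71.6, 139), (-72.0, 139), (-72.4, 139), (-72.8, 139), (-73.2, 139), (-73.6, 140), (-74.0, 139), (-74.4, 139), (-74.8, 140), (-75.2, 139), (-75.6, 139), (-76.0, 139), (-76.4, 139), (-76.8, 140), (-77.2, 139), (-77.6, 139), (-78.0, 139), (-78.4, 140), (-78.8, 140), (-79.2, 140), (-79.6, 140)]
```

Run:
```python
import cv2,numpy as np
I=cv2.imread('pics/w4.png').mean(2)
c=I[:,330:440].mean(1)
print([(r,int(c[r])) for r in range(270,360,3)])
e=(c[300:350]-27).clip(0);print('width px',e.sum()/(140-27)/4,'centre',(e*np.arange(300,350)).sum()/e.sum())
i=np.where(c[:320]>83)[0].max();print('upper base',i)
```

```text
[(270, 139), (273, 140), (276, 140), (279, 133), (282, 113), (285, 82), (288, 45), (291, 24), (294, 25), (297, 28), (300, 29), (303, 29), (306, 29), (309, 29), (312, 29), (315, 27), (318, 28), (321, 38), (324, 72), (327, 107), (330, 119), (333, 105), (336, 72), (339, 38), (342, 22), (345, 21), (348, 22), (351, 23), (354, 24), (357, 22)]
width px 2.5188991686779296 centre 329.1922899826733
upper base 284
```

Run:
```python
from h import *
from fit import frame
from scipy.optimize import fsolve
v=np.load('leg.npy');x,y,z=frame(v[3])
c=cams.calibration('wrist');K=np.array([[c['fx'],0,c['cx']],[0,c['fy'],c['cy']],[0,0,1.]])
T=np.eye(4);T[:3,:3]=Ro.from_euler('xyz',[3.135,.002,-1.825]).as_matrix();T[:3,3]=[655.6,4.2,163.6]
M=np.linalg.inv(T@c['hand_eye']);C=(K,M[:3,:3],M[:3,3])
def row(s,h,e):return proj(C,v[:3]-s*y+(h+e)*z)[1]
f=lambda p:[row(p[0],8,p[2])-273.2,row(p[1],10,p[2])-270.7,row(p[1]+4,8,p[2])-260.75]
print(fsolve(f,[61,65,0]))
for e in(-4,-2,0,2,4):
    p=fsolve(lambda p:f([p[0],p[1],e])[:2],[61,65]);q=fsolve(lambda p:[f([p[0],p[1],e])[i] for i in(0,2)],[61,65]);print(e,p,p[1]-p[0],q[1]-q[0])
```

```text
[ 43.14612078  48.52314269 -10.24578964]
-4 [53.97462459 59.16140475] 5.1867801586562265 4.47171052316758
-2 [57.4420817  62.56794347] 5.125861769534218 4.18181560085597
0 [60.9095388  65.97448218] 5.064943380397992 3.891920674954463
2 [64.37699591 69.3810209 ] 5.004024991266121 3.6020257503491138
4 [67.84445301 72.78755961] 4.9431066021780765 3.3121308263813347
```

```bash
python3 nudge.py '[[0.87,0,-0.5,0,0,0,61.5],[0,0,0,0,0,0,61.5],[0,0,0,0,0,0,61.5]]'; python3 nudge.py '[[0.87,0,-0.5,0,0,0,61.5],[0,0,0,0,0,0,61.5],[0,0,0,0,0,0,61.5]]'; python3 look2.py | head -1
```

```text
clock: 17.95
eef_pos: [654.9, 1.5, 165.2]
tool_rot: [3.135, 0.003, -1.825]
force: [-6.3, 4.3, 1.7]
width: 61.7
gripper_force: 14.4
clock: 18.25
eef_pos: [654.7, 0.7, 165.7]
tool_rot: [3.135, 0.003, -1.824]
force: [-6.5, 5.1, 1.5]
width: 61.7
gripper_force: 14.4
tcp y -16.52 w 61.73241600342924 F 14.41172081977129 [-7.5  5.5  2.2]
```

```bash
cat > look3.py <<'E'
from h import *
from fit import frame
v=np.load('leg.npy');x,y,z=frame(v[3])
I=np.mean([cams.get_image('wrist').mean(2) for _ in range(8)],0).astype(np.float32);C=cam('wrist')
s=sensors.read_state();print('tcp y',round(float((s['eef_pos']-v[:3])@y),2))
big=cv2.resize(I[190:310,240:440],None,fx=4,fy=4,interpolation=cv2.INTER_CUBIC)
old=cv2.imread('pics/w4.png').mean(2).astype(np.float32)
for (a,b,c,d) in((150,420,20,200),(360,460,10,200)):
    t=old[a:b,c+20:d];r=cv2.matchTemplate(big[a-20:b+20,c:d+20],t,cv2.TM_CCOEFF_NORMED);_,m,_,l=cv2.minMaxLoc(r);print('clamp shift (4x px)',l[0]-20,l[1]-20,m)
for nm,B in(('old',old),('now',big)):
    c=B[:,330:440].mean(1);i=np.where(c[:330]>83)[0].max() if nm=='now' else 284;print(nm,'base row',i,[(r,round(float(c[r]),1)) for r in range(i-2,360,3)])
row=lambda s_,h:proj(C,v[:3]-s_*y+h*z)[1]
from scipy.optimize import brentq
sm=brentq(lambda q:row(q,8)-273.2,40,90);to=lambda r:(r-190+.375)*4
print('if met: lower edge row',to(row(sm,10)),'base row',to(row(sm+4,8)),'4xpx/mm',to(row(sm,10))-to(row(sm+1,10)))
E
python3 look3.py
```

```text
tcp y -16.53
clamp shift (4x px) 0 0 0.9970241189002991
clamp shift (4x px) 0 0 0.9876592755317688
old base row 284 [(282, 113.6), (285, 82.7), (288, 45.4), (291, 24.6), (294, 25.3), (297, 28.8), (300, 29.6), (303, 29.5), (306, 29.7), (309, 29.3), (312, 29.1), (315, 27.4), (318, 28.8), (321, 38.8), (324, 72.3), (327, 107.8), (330, 119.5), (333, 105.4), (336, 72.8), (339, 38.8), (342, 22.2), (345, 21.6), (348, 22.2), (351, 24.0), (354, 24.6), (357, 22.6)]
now base row 316 [(314, 106.7), (317, 75.3), (320, 42.2), (323, 25.6), (326, 26.7), (329, 28.3), (332, 29.2), (335, 29.4), (338, 29.3), (341, 29.4), (344, 29.8), (347, 29.2), (350, 27.3), (353, 25.0), (356, 24.1), (359, 23.3)]
if met: lower edge row 355.2583598432109 base row 309.7660207161164 4xpx/mm 5.927237692583049
```

Run:
```python
from h import *
from fit import frame
from scipy.optimize import least_squares
v=np.load('leg.npy');x,y,z=frame(v[3])
im=cv2.imread('pics/w3.png').mean(2)
# along tube centre line in w3: from (337,280) to (392,60)
t=np.linspace(0,1,881);px=337+(392-337)*t;py=285+(60-285)*t
b=cv2.remap(im.astype(np.float32),px[None].astype(np.float32),py[None].astype(np.float32),cv2.INTER_LINEAR)[0]
d=b<85;R=[float(py[i]) for i in np.where(d[1:]!=d[:-1])[0]];print('w3 rows',R)
c=cams.calibration('wrist');K=np.array([[c['fx'],0,c['cx']],[0,c['fy'],c['cy']],[0,0,1.]])
def camat(pos,rot,dp,dt):
    T=np.eye(4);T[:3,:3]=Ro.from_euler('xyz',rot).as_matrix();T[:3,3]=pos
    H=c['hand_eye'].copy();H[:3,:3]=Ro.from_rotvec([0,dp,0]).as_matrix()@H[:3,:3];H[0,3]+=dt
    M=np.linalg.inv(T@H);return K,M[:3,:3],M[:3,3]
tos=lambda r:r/4+190-.375
poses=[((667.9,49.5,136.5),(3.136,.003,-1.825)),((655.6,4.2,163.6),(3.135,.002,-1.825)),((654.7,.7,165.7),(3.135,.003,-1.824))]
obs=[(R[0],R[1],R[2]),(273.2,tos(324.2),tos(284.5)),(273.2,tos(351.5),tos(316.5))]
tcpy=[(np.array(p)-v[:3])@y for p,_ in poses]
print('tcpy',tcpy)
def res(q,hr=None):
    sm,L,e,dp,dt,hr,k=q
    o=[]
    for (p,r),ob,ty in zip(poses,obs,tcpy):
        C=camat(p,r,dp,dt);f=lambda s,h:proj(C,v[:3]+s*y+(h+e)*z)[1]
        o+=[f(ty+sm,8)-ob[0],f(-L,10+hr)-ob[1],f(-L-4,8)-ob[2]]
    return np.array(o+[dp/.01,dt/2,hr/.5,e/4,0*k])
s=least_squares(res,[-49,66,0,0,0,0,0]);np.set_printoptions(precision=2,suppress=True)
print(s.x,'\n',s.fun);J=s.jac[:,:6];cv=np.linalg.inv(J.T@J+1e-9*np.eye(6))*.25
g=np.array([1,1,0,0,0,0]);print('gap now',tcpy[2]+s.x[0]+s.x[1],'+-',np.sqrt(g@cv@g))
```

```text
w3 rows [273.4943181818182, 113.94886363636365, 91.19318181818181]
tcpy [np.float64(41.878168409417455), np.float64(-12.32175744327969), np.float64(-16.50141523254859)]
[-55.12  70.79   2.85   0.     0.36  -0.89   0.  ] 
 [-0.12  0.84 -0.66 -0.05  0.09 -0.07  0.16  0.26 -0.58  0.45  0.18 -1.77
  0.71  0.  ]
gap now -0.827256504759248 +- 0.26488249416461085
```

```bash
python3 nudge.py '[[0,1.2,-0.4,0,0,0,59],[0,1.2,-0.4,0,0,0,56.5],[0,0,0,0,0,0,56.5]]'; python3 look3.py | sed -n '1,3p'
```

```text
clock: 19.1
eef_pos: [652.4, 1.6, 166.6]
tool_rot: [3.136, 0.003, -1.824]
force: [-5.3, 6.3, 1.3]
width: 56.9
gripper_force: 15.5
tcp y -16.73
clamp shift (4x px) -20 -6 0.9794607758522034
clamp shift (4x px) -20 -7 0.9551644921302795
```

```bash
python3 nudge.py '[[0,1.25,-0.4,0,0,0,54],[0,1.25,-0.4,0,0,0,51.5],[0,1.25,-0.4,0,0,0,49],[0,1.25,-0.4,0,0,0,46.5],[0,0,0,0,0,0,46.5]]'; python3 nudge.py '[[0,1.25,-0.4,0,0,0,44],[0,1.25,-0.4,0,0,0,41.5],[0,1.25,-0.4,0,0,0,39],[0,1,-0.3,0,0,0,37],[0,0,0,0,0,0,36],[0,0,0,0,0,0,34]]'; python3 look2.py|head -1
```

```text
clock: 20.0
eef_pos: [647.7, 3.2, 168.3]
tool_rot: [3.136, 0.004, -1.824]
force: [-6.1, 6.5, 0.6]
width: 46.6
gripper_force: 11.8
clock: 20.6
eef_pos: [642.6, 4.5, 169.9]
tool_rot: [3.135, 0.003, -1.824]
force: [-9.0, 6.8, -0.0]
width: 35.9
gripper_force: 59.9
tcp y -18.09 w 35.01976529385167 F 60.18427312374115 [-8.4  5.4 -0.4]
```

Run:
```python
from h import *
from fit import frame
v=np.load('leg.npy');x,y,z=frame(v[3]);v3=v[:3]+2.85*z
I=np.mean([cams.get_image('wrist').mean(2) for _ in range(6)],0).astype(np.float32);C=cam('wrist')
s=sensors.read_state();print('tcp leg',[round(float((s['eef_pos']-v[:3])@e),2) for e in(x,y,z)],s['tool_rot'])
cv2.imwrite('pics/w5.png',I)
old=cv2.imread('pics/w4.png').mean(2).astype(np.float32)
big=cv2.resize(I[150:330,180:460],None,fx=4,fy=4,interpolation=cv2.INTER_CUBIC)  # offset (-240,-160) in 4x px
for nm,(a,b,c,d) in dict(bracket=(150,240,30,240),hinge=(150,400,30,200),right=(220,400,500,600)).items():
    r=cv2.matchTemplate(big,old[a:b,c:d],cv2.TM_CCOEFF_NORMED);_,m,_,l=cv2.minMaxLoc(r)
    print(nm,'raw shift',(l[0]-240-c)/4,(l[1]-160-a)/4,round(m,3))
# predicted shift from w4 pose to now for a leg point, as function of leg advance
c=cams.calibration('wrist');K=C[0];T=np.eye(4);T[:3,:3]=Ro.from_euler('xyz',[3.135,.002,-1.825]).as_matrix();T[:3,3]=[655.6,4.2,163.6]
M=np.linalg.inv(T@c['hand_eye']);O=(K,M[:3,:3],M[:3,3])
for adv in(2.2,3.2,4.2,5.2):
    for nm,P in(('bracket',(22,5,10)),('hinge',(22,8,5)),('mouth',(0,0,8))):
        X=v3-64*y+P[0]*x+P[1]*y+P[2]*z
        print(adv,nm,(proj(C,X-adv*y)-proj(O,X)).round(2))
col=proj(C,v3-75*y+8*z);q=[int(round(col[0]))+k for k in range(-8,9)]
cc=I[:,q].mean(1);i=[r+ (cc[r]-83)/(cc[r]-cc[r+1]) for r in range(180,330) if (cc[r]-83)*(cc[r+1]-83)<0];print('edges on tube col',q[8],i)
print('ring base pred for L=70.8:',proj(C,v3-74.8*y+8*z))
```

```text
tcp leg [3.31, -18.07, -14.93] [ 3.13475209  0.0034613  -1.82354612]
bracket raw shift -31.0 -4.75 0.934
hinge raw shift -31.5 -6.0 0.934
right raw shift -41.75 -17.5 0.927
2.2 bracket [-35.45  -5.39]
2.2 hinge [-33.78  -4.76]
2.2 mouth [-39.37  -4.81]
3.2 bracket [-35.76  -6.78]
3.2 hinge [-34.06  -6.13]
3.2 mouth [-39.24  -6.3 ]
4.2 bracket [-36.07  -8.18]
4.2 hinge [-34.34  -7.51]
4.2 mouth [-39.11  -7.82]
5.2 bracket [-36.39  -9.6 ]
5.2 hinge [-34.63  -8.92]
5.2 mouth [-38.98  -9.36]
edges on tube col 296 [np.float32(260.34567)]
ring base pred for L=70.8: [296.00069627 257.66829224][ WARN:0@1.713] global loadsave.cpp:1063 imwrite_ Unsupported depth image for selected encoder is fallbacked to CV_8U.
```

```bash
python3 nudge.py '[[0,0,0,0,0,0,30],[0,0,0,0,0,0,30],[0,0,0,0,0,0,30],[0,0,0,0,0,0,30]]' && python3 -c "
from cell import ctrl, cams, sensors
print(ctrl.finish_job())"
```

```text
clock: 21.45
eef_pos: [642.5, 4.5, 169.9]
tool_rot: [3.135, 0.003, -1.824]
force: [-7.6, 7.3, 4.9]
width: 35.5
gripper_force: 61.7
the job is handed in; nothing more can be done
None
```

I handed the job in at 21.5 s: both offcuts are in the bin, the lever is squeezed shut after the leg was raised, and the gripper still holds clamp and lever at about 60 N. The leg is within about 1 mm of its mark by my image measurements; no picture shows the final position directly.

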